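# Hold a spring clip open over a stock card

### The job

I want to slip a delivery note in with the yellow stock card that stands in one of the blue picking bins: squeeze open the red spring clip on the tray wall, take it off and hold it wide open astride the middle of the yellow card's top edge. Keep it square to the card, with the edge well inside the mouth and nothing touching the card, and finish while still holding it gaping there. Don't jolt the card, don't drop the clip, and leave the bins, the black clip and everything else where they are.

Things in the scene. Friction and masses are not known exactly. Their poses are not given: they have to be found in the camera images.
- red_clip: Red plastic spring clip, 75 g, like a large clothes-peg, biting the tray's near wall, tails up. Origin on the hinge pin, 16 mm above the wall's top; y along the pin (and wall), z towards the tails, x across the jaws. This body is the -x arm with pin and coil (6 mm radius). Jaws 46 mm wide reach 38 mm below the pin: mouth 31 mm deep. Squeezed evenly, each arm turns half the joint value
- red_clip_arm (a joint): Opening angle of the red clip: 0 at the start (lips 4 mm apart on the wall), -0.11 shut, 0.6 the stop (lips about 27 mm apart); each 0.1 opens the lips some 4 mm. The spring always closes it: squeezing the tails 33 mm above the pin takes 7 N at the start, 15 N at the stop, more nearer the pin
- red_clip_tail_a (a point): Outer edge of the tip of the -x tail, at its middle, 50 mm above the pin. Each tail is a plate 34 mm wide, 5 mm thick, rising from the pin's height and flaring 0.3 rad outward: 53 mm over both tips at the start. At the stop (joint 0.6) the tails stand parallel, 21 mm over their outer faces, reaching 4 to 54 mm above the pin. Axes as the red_clip body
- red_clip_lip_a (a point): Inner lower edge of the lip (46 mm long) of the -x jaw of the red clip, at its middle, 38 mm below the pin; axes as the red_clip body
- red_clip_lip_b (a point): Inner lower edge of the lip of the +x jaw of the red clip, at its middle; its axes turn with that arm and equal those of red_clip at joint value 0
- tray: Grey tray, fixed, 200 mm (x) by 300 mm (y), 80 mm high, walls 4 mm. Origin at the centre of its underside. Its near wall (-x side) carries the red and the black clip 140 mm apart, 70 mm either side of its middle, in either order. Squeezed open, a clip no longer bites and may be pushed down the wall by the closing fingers, at most 10 mm, until its coil sits on the wall's top edge
- yellow_card_top (a point): Middle of the top edge of the yellow stock card: a stiff upright card 90 mm wide (y), 3 mm thick (x is its normal), top edge level, 155 mm above the bench, 80 mm above the rim of its bin. Axes as the yellow bin
- yellow_bin: Blue picking bin with bolts and the yellow card, 1.5 kg, 160 mm (x) by 105 mm (y), 75 mm high, low front to -x. Origin at the centre of its underside; the card is upright and fast in it at x = +30 mm. It may stand in any of the three places of the row
- brown_bin: Same kind of bin with brass bushes and a brown card, leave alone
- green_bin: Same kind of bin with small boxes and a green card, leave alone
- black_clip: Black spring clip of the same shape on the tray's near wall, leave alone; origin on its pin
- oil_filter: Orange oil filter with a white band, 76 mm diameter, 72 mm high, standing in the tray; origin under its centre; leave alone
- bearing_box: Flat white box 75 x 75 x 30 mm lying in the tray; origin under its centre; leave alone
- tape_roll: Roll of tape, 104 mm diameter, 48 mm high, lying flat; origin under its centre; leave alone
- scanner: Yellow and grey hand scanner, 185 mm long, 62 mm high, lying behind the bins; leave alone
- marker: Blue marker pen 120 mm long, 16 mm thick, lying on the bench; leave alone
Things that resemble listed ones, but are neither listed nor needed, are in the scene too. There is more than one size of the red_clip; the job needs the smaller.

How it is judged:
On the way:
1. The red clip is held open in the fingers, off the tray wall and above it (contact force between the fingers and red_clip above 3 N and value of joint red_clip_arm above 0.2 rad and height (world z) of each of red_clip_lip_a, red_clip_lip_b above 0.085 m and contact force between red_clip and tray below 0.2 N), for 0.2 s.
At the end, for the whole second after the job is handed in: Red clip squeezed (over 3 N), still, joint over 0.35; card edge between the jaws, 8 mm or more above both lips, below the pin; within 18 mm of the middle, 0.22 rad of square; clip and fingers off card and bin (under 0.2 N); bins and black clip moved under 15 mm, other things under 20 mm (contact force between the fingers and red_clip above 3 N and value of joint red_clip_arm above 0.35 rad and height (world z) of each of red_clip_lip_a, red_clip_lip_b below 0.147 m and height (world z) of red_clip above 0.158 m and x of yellow_card_top in the frame of red_clip_lip_a above -0.003 m and x of yellow_card_top in the frame of red_clip_lip_b below 0.003 m and y of red_clip_lip_a in the frame of yellow_card_top between -0.018 and 0.018 m and angle between the y axis of red_clip and the y axis of yellow_card_top, either way round below 0.22 rad and contact force between each of red_clip, the fingers and yellow_bin below 0.2 N and linear speed of red_clip below 0.03 m/s and angle between yellow_bin's own z axis and vertical below 0.05 rad and distance of each of yellow_bin, brown_bin, green_bin, black_clip from where it was at the start of the episode below 0.015 m and distance of each of oil_filter, bearing_box, tape_roll, scanner, marker from where it was at the start of the episode below 0.02 m); the arm keeps its last pose, push and grip.
It fails at once if The card is jolted: clip or gripper pushes on the yellow card or its bin with more than 8 N (contact force between any of red_clip, the arm, the fingers and yellow_bin above 8 N).
It fails at once if The red clip is dropped on the bench or into a bin or the tray (height (world z) of red_clip below 0.06 m).
It fails at once if Another bin or the black clip is disturbed (distance of any of brown_bin, green_bin, yellow_bin, black_clip from where it was at the start of the episode above 0.02 m).
It also fails if it takes over 40 s, if anything falls off the work surface, if the arm or the gripper's body presses on something with over 40 N, if the wrist force passes 120 N, or if a joint passes its speed limit or range.

### The arm

A 6-joint arm with a two-finger parallel gripper is mounted at the origin on the work surface. World frame = base frame: x ahead of the robot, y to its left, z up, the work surface at z = 0. Lengths are in m, angles in rad, forces in N, time in s.
With the tool pointing down it reaches from about 0.375 to 0.9 m from the base axis. Payload 3.1 kg.
Tool frame: the origin (TCP) lies where the fingers leave the gripper's body, on its centre line; the fingertips stand 73 mm ahead of it and the grasp point (between the pads) lies 54 mm ahead of it; z points along the fingers, y is the line along which they close (so a half turn about z gives the same grasp; the last joint's range is limited). The gripper opens to 85 mm and grips with 20 to 120 N. Pads are 22 mm wide; open, the fingers measure 114 mm over their backs; the gripper's body (76 mm by 85 mm) begins 54 mm behind the grasp point. The pads swing forward as they close: fully open they stand 13 mm farther back than shut.
Start: joints at [1.127, 0.527, 1.433, -0, 1.181, -0.178], TCP at [0.164, 0.603, 0.304] pointing down, gripper open.
Joint ranges: [-3.08, 3.08], [-0.75, 2.2], [0.22, 2.44], [-1.43, 4.57], [0, 2.65], [-2.85, 2.85]. Speed limits (rad/s): [2.79, 2.79, 3.14, 3.14, 3.14, 3.14].

### API

Orientations are given as a unit quaternion [x, y, z, w].
In Python, from station import manip gives the robot as it stands.
- The arm moves only by the shell command python3 -m crank 'ROWS' [FORCE]. ROWS is JSON, a list of rows, each an object with "dp": the shift along the tool's x, y, z normalised to -1 to 1, where 1 is 50 cm, a list of three; "delta_rot": the turn, a rotation vector about the tool's x, y, z normalised to -1 to 1, where 1 is 2 pi rad, a list of three; "fingers": the opening, from -1 (shut) to 1 (fully open). A call has 1 to 12 rows; each row shifts and turns the commanded pose from where the row before left it, along the tool's axes as they then stand; what a row does not reach is not made up. A row lasts 1/12 s, in which the tool goes at most 41.7 mm and 7.16 degrees, less where a joint would pass 70% of its speed; a pose out of reach is approached as far as the arm can. A call with a number of a shift or a turn outside -1 to 1 is refused whole. A call with a gripper value outside its range is refused whole. The fingers move at their own pace and stop on an object; FORCE is the grip in N (left out, the last holds). Time passes only in rows, so rows that do not move let the fingers close. It gives the time, the measured TCP pose, the force, the opening and the grip force at its end, in the units of the state.
- manip.sense(): the state, without advancing time (a new reading comes with each control period).
- manip.snapshot(name): name is "scene" or "top" or "wrist"; returns (picture, depth): 420x560x3 uint8, red, green, blue; 420x560 float32, m along the optical axis (not along the pixel's ray), 0 where there is no reading.
- manip.camera_model(name): a dict with "fx", "fy", "cx", "cy" (pixels), "origin" and "attitude" of the camera in the world. Camera axes: x right, y up, looking along -z (the intrinsics and any distortion apply to the point x, -y, -z); pixel columns grow to the right and rows downward; lengths in m; the calibration is good to about 2 mm. The wrist camera is an equidistant fisheye: a pixel r from the principal point sees the ray r / f radians off the axis. A picture is of the moment at which its call begins: read the wrist's pose just before it. camera_model takes no time and is no camera call; for the wrist camera it gives the pose at the moment of the call.
- manip.sign_off(): hands the job in; it is judged then, once.
The state is a dict: "t": time; "q": joint angles; "qd": joint speeds; "tau": joint torques, N m; "tcp_pos": TCP position; "tool_rot": TCP orientation; "force": force on the tool from outside, world axes, zero at the start; "ft_torque": the same for the moment, N m; "finger_gap": opening from 0.0 (shut) to 1.0 (fully open); "gripper_force": force on a finger pad.
Only numpy, scipy, OpenCV 4.12 (cv2) and the standard library are available. Lean on these libraries where they do the work, as an engineer would, in place of code of your own. Each camera call takes 0.05 s, during which the arm holds its last target. There are 200 camera calls.

## Working session

There is one attempt and no reset: what is moved stays moved. The work goes in short steps, Python scripts to look and compute and a shell command to move; the robot and the scene stay as the last step left them, time stands still between calls to the robot, and variables do not carry over. Pictures are saved under pics/ and viewed, at most 10 in all, crops included, and the job is handed in when it is done.

```bash
mkdir -p pics; ls; cat > h.py <<'E'
import numpy as np,cv2
from station import manip
from scipy.spatial.transform import Rotation as R
def rot(a):
    a=np.array(a); return a if a.shape==(3,3) else R.from_quat(a).as_matrix()
def cloud(name):
    im,d=manip.snapshot(name);c=manip.camera_model(name)
    v,u=np.mgrid[:420,:560].astype(float)
    x=(u-c['cx'])/c['fx'];y=(v-c['cy'])/c['fy']
    if name=='wrist':
        r=np.hypot(x,y)+1e-9;k=np.tan(np.minimum(r,1.5))/r;x=x*k;y=y*k
    P=np.dstack([x*d,-y*d,-d])@rot(c['attitude']).T+np.array(c['origin'])
    P[d==0]=np.nan
    return im,d,P
E
python3 - <<'E'
from h import *
for n in ('scene','top'):
    im,d,P=cloud(n); cv2.imwrite(f'pics/{n}.png',im[:,:,::-1]); np.savez(f'{n}.npz',im=im,P=P); print(n,manip.camera_model(n))
print(manip.sense())
E
```

```text
pics
scene {'fx': 492.503559114195, 'fy': 492.503559114195, 'cx': 286.9253316631486, 'cy': 217.7703928343872, 'origin': array([1.22893634, 0.47255829, 0.92165868]), 'attitude': array([0.16635002, 0.3504413 , 0.82533216, 0.41029916])}
top {'fx': 439.026851780053, 'fy': 439.026851780053, 'cx': 278.4042756635854, 'cy': 207.93333126146217, 'origin': array([ 0.33874782, -0.04940874,  1.37336523]), 'attitude': array([-0.07228335,  0.05736618,  0.71245937, -0.69561906])}
{'t': 0.1, 'q': array([ 1.12749663e+00,  5.28385514e-01,  1.43379732e+00,  2.22966684e-05,
        1.18143223e+00, -1.78469207e-01]), 'qd': array([-0.00201035, -0.00178722, -0.00178549, -0.00138541,  0.00167354,
       -0.00140041]), 'tau': array([-1.45358490e-04, -4.43303418e+01, -1.78584981e+01, -2.28305253e-04,
        3.88798333e-03, -1.96461923e-05]), 'tcp_pos': array([0.16331294, 0.60274739, 0.30301642]), 'tool_rot': array([ 1.32032765e-01,  9.91244837e-01, -9.59578784e-04, -3.19144224e-04]), 'force': array([ 0.38383693,  0.32262783, -0.08173791]), 'ft_torque': array([-0.05227613, -0.00585514, -0.07177825]), 'gripper_force': 0.0, 'finger_gap': 0.9972781875822152}
```

View pics/scene.png

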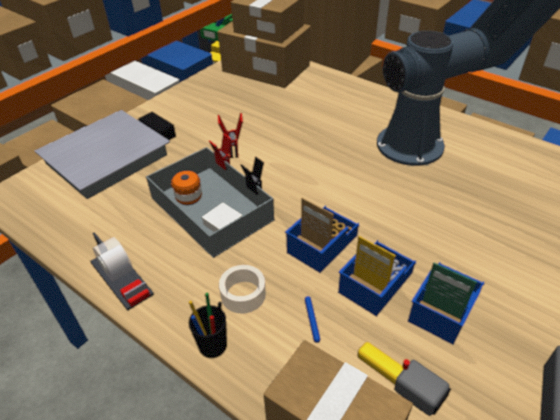

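View pics/top.png

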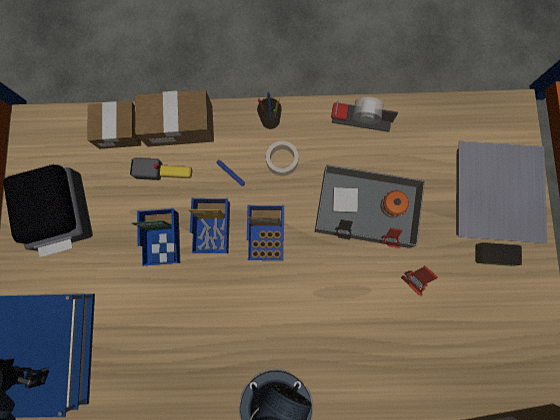

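The views show the small red clip on the tray wall at top (393,238) and scene (220,155). The large decoy stands on the bench at top (420,278). The yellow card is in the middle bin, at top (208,212) and scene (375,262). Next I'll measure them.

```bash
cat > m.py <<'E'
from h import *
def rep(n,lo,hi,box,zmin=0.0,m=None):
    D=np.load(n+'.npz');im,P=D['im'],D['P']
    hsv=cv2.cvtColor(im,cv2.COLOR_RGB2HSV)
    k=cv2.inRange(hsv,lo,hi)>0
    if lo[0]==0 and hi[0]<12: k|=cv2.inRange(hsv,(172,)+lo[1:],(180,)+hi[1:])>0
    b=np.zeros_like(k);b[box[1]:box[3],box[0]:box[2]]=1
    Q=P[k&b&(P[...,2]>zmin)];return Q
def pr(s,Q): print(s,len(Q),'min',np.nanpercentile(Q,2,0).round(3),'med',np.nanmedian(Q,0).round(3),'max',np.nanpercentile(Q,98,0).round(3))
E
python3 - <<'E'
from m import *
red=((0,120,60),(8,255,255));yel=((20,120,80),(32,255,255))
for n,b in (('top',(375,220,405,250)),('scene',(208,138,232,170))): pr('clip '+n,rep(n,*red,b,.03))
for n,b in (('top',(398,255,440,295)),('scene',(215,110,246,170))): pr('big '+n,rep(n,*red,b,.03))
for n,b in (('top',(185,195,232,225)),('scene',(350,232,398,290))):
    Q=rep(n,*yel,b,.08);pr('card '+n,Q)
    T=Q[Q[:,2]>.14]
    if len(T)>5:
        pr(' top',T);vx,vy,x,y=cv2.fitLine(T[:,:2].astype(np.float32),cv2.DIST_HUBER,0,.01,.01).ravel();print('dir',vx,vy,'ang from y',np.arctan2(-vx*np.sign(vy),abs(vy)),'mid',(np.nanmin(T,0)+np.nanmax(T,0))/2)
D=np.load('top.npz')['P']
for u,v in((318,232),(328,167),(424,180),(414,246),(345,230),(393,238),(366,241)):print((u,v),np.nanmedian(D[v-1:v+2,u-1:u+2].reshape(-1,3),0).round(3))
# tray near wall: points z .07-.09
Q=D[160:252,312:428].reshape(-1,3);W=Q[(Q[:,2]>.07)&(Q[:,2]<.084)];pr('rim',W)
if len(W):
    r=cv2.minAreaRect(W[:,:2].astype(np.float32));print(r,cv2.boxPoints(r))
E
```

```text
clip top 170 min [ 0.45  -0.369  0.087] med [ 0.486 -0.349  0.127] max [ 0.5   -0.328  0.152]
clip scene 322 min [ 0.382 -0.403  0.055] med [ 0.478 -0.34   0.106] max [ 0.501 -0.326  0.147]
big top 349 min [ 0.321 -0.458  0.049] med [ 0.366 -0.434  0.095] max [ 0.39  -0.388  0.128]
big scene 528 min [ 0.331 -0.447  0.049] med [ 0.457 -0.355  0.102] max [ 0.496 -0.326  0.148]
card top 62 min [0.565 0.143 0.14 ] med [0.567 0.185 0.151] max [0.569 0.229 0.16 ]
 top 61 min [0.565 0.143 0.141] med [0.567 0.184 0.151] max [0.569 0.229 0.16 ]
dir 0.031127864 0.9995154 ang from y -0.031132894 mid [0.56646284 0.18603691 0.15016862]
card scene 725 min [0.564 0.146 0.082] med [0.568 0.19  0.113] max [0.571 0.231 0.156]
 top 233 min [0.564 0.146 0.141] med [0.568 0.189 0.15 ] max [0.571 0.231 0.157]
dir 0.044832412 0.9989945 ang from y -0.044847444 mid [0.56744232 0.18768392 0.14909322]
(318, 232) [ 0.514 -0.146  0.   ]
(328, 167) [ 0.708 -0.18   0.062]
(424, 180) [ 0.67  -0.487  0.003]
(414, 246) [ 0.459 -0.438  0.004]
(345, 230) [ 0.504 -0.217  0.102]
(393, 238) [ 0.478 -0.355  0.103]
(366, 241) [ 0.482 -0.295  0.002]
rim 955 min [ 0.465 -0.458  0.07 ] med [ 0.592 -0.371  0.077] max [ 0.704 -0.142  0.084]
((0.5815281867980957, -0.29917383193969727), (0.3007669150829315, 0.20903876423835754), 78.92522430419922) [[ 0.4500681  -0.42667964]
 [ 0.65521395 -0.46683386]
 [ 0.71298826 -0.17166802]
 [ 0.5078424  -0.1315138 ]]
```

The yellow card's top middle is about (0.567, 0.187, 0.15), with yaw about -0.04. The clip is about (0.472, -0.349) with yaw about -0.19. Both agree with the given sizes and are in reach, so I'll move above the clip and refine from near.

```bash
python3 -m crank '[{"dp":[-0.064,-0.052,0],"delta_rot":[0,0,0],"fingers":1},{"dp":[-0.064,-0.052,0],"delta_rot":[0,0,0],"fingers":1},{"dp":[-0.064,-0.052,0],"delta_rot":[0,0,0],"fingers":1},{"dp":[-0.064,-0.052,0],"delta_rot":[0,0,0],"fingers":1},{"dp":[-0.064,-0.052,0],"delta_rot":[0,0,0],"fingers":1},{"dp":[-0.064,-0.052,0],"delta_rot":[0,0,0],"fingers":1},{"dp":[-0.064,-0.052,0],"delta_rot":[0,0,0],"fingers":1},{"dp":[-0.064,-0.052,0],"delta_rot":[0,0,0],"fingers":1},{"dp":[-0.064,-0.052,0],"delta_rot":[0,0,0],"fingers":1},{"dp":[-0.064,-0.052,0],"delta_rot":[0,0,0],"fingers":1},{"dp":[-0.064,-0.052,0],"delta_rot":[0,0,0],"fingers":1},{"dp":[-0.064,-0.052,0],"delta_rot":[0,0,0],"fingers":1}]'
python3 -m crank '[{"dp":[-0.021,-0.080,0],"delta_rot":[0,0,0],"fingers":1},{"dp":[-0.021,-0.080,0],"delta_rot":[0,0,0],"fingers":1},{"dp":[-0.021,-0.080,0],"delta_rot":[0,0,0],"fingers":1},{"dp":[-0.021,-0.080,0],"delta_rot":[0,0,0],"fingers":1},{"dp":[-0.021,-0.080,0],"delta_rot":[0,0,0],"fingers":1},{"dp":[-0.021,-0.080,0],"delta_rot":[0,0,0],"fingers":1},{"dp":[-0.021,-0.080,0],"delta_rot":[0,0,0],"fingers":1},{"dp":[-0.021,-0.080,0],"delta_rot":[0,0,0],"fingers":1},{"dp":[-0.021,-0.080,0],"delta_rot":[0,0,0],"fingers":1},{"dp":[-0.021,-0.080,0],"delta_rot":[0,0,0],"fingers":1},{"dp":[-0.021,-0.080,0],"delta_rot":[0,0,0],"fingers":1},{"dp":[-0.021,-0.080,0],"delta_rot":[0,0,0],"fingers":1}]'
python3 -m crank '[{"dp":[0,0,0],"delta_rot":[0,0,0.0198],"fingers":1},{"dp":[0,0,0],"delta_rot":[0,0,0.0198],"fingers":1},{"dp":[0,0,0],"delta_rot":[0,0,0.0198],"fingers":1},{"dp":[0,0,0],"delta_rot":[0,0,0.0198],"fingers":1},{"dp":[0,0,0],"delta_rot":[0,0,0.0198],"fingers":1},{"dp":[0,0,0],"delta_rot":[0,0,0.0198],"fingers":1},{"dp":[0,0,0],"delta_rot":[0,0,0.0198],"fingers":1},{"dp":[0,0,0],"delta_rot":[0,0,0.0198],"fingers":1},{"dp":[0,0,0],"delta_rot":[0,0,0.0198],"fingers":1},{"dp":[0,0,0],"delta_rot":[0,0,0.0198],"fingers":1},{"dp":[0,0,0],"delta_rot":[0,0,0.0198],"fingers":1},{"dp":[0,0,0],"delta_rot":[0,0,0.0198],"fingers":1}]'
```

```text
t: 1.1
tcp_pos: [0.4531, 0.1997, 0.3037]
tool_rot: [0.132, 0.991, -0.0, -0.0]
force: [0.8, 0.3, -0.3]
finger_gap: 0.997
gripper_force: 0.0
t: 2.1
tcp_pos: [0.4478, -0.2966, 0.3036]
tool_rot: [0.132, 0.991, 0.0, -0.0]
force: [1.9, -0.3, -0.1]
finger_gap: 0.998
gripper_force: 0.0
t: 3.1
tcp_pos: [0.4483, -0.2944, 0.3035]
tool_rot: [0.772, 0.636, -0.0, -0.001]
force: [0.3, 0.1, 0.3]
finger_gap: 1.002
gripper_force: 0.0
```

```bash
cat > w.py <<'E'
from m import *
import sys
s=manip.sense();print('t',s['t'],s['tcp_pos'].round(4),rot(s['tool_rot']).round(3).tolist(),s['finger_gap'],s['q'].round(2))
im,d,P=cloud('wrist');np.savez('wrist.npz',im=im,P=P);cv2.imwrite(sys.argv[1],im[:,:,::-1])
print(manip.camera_model('wrist'))
E
python3 w.py pics/w1.png
```

```text
t 3.1 [ 0.4483 -0.2944  0.3035] [[0.192, 0.981, -0.001], [0.981, -0.192, 0.001], [0.001, -0.001, -1.0]] 1.0017613800091358 [-0.79  0.41  1.65 -0.    1.08 -0.6 ]
{'fx': 325.19226210127806, 'fy': 325.19226210127806, 'cx': 281.3710106192547, 'cy': 210.8121775718353, 'origin': array([ 0.46345356, -0.2151766 ,  0.37295508]), 'attitude': array([-0.15882814,  0.01594601, -0.09747833,  0.98235295])}
```

View pics/w1.png

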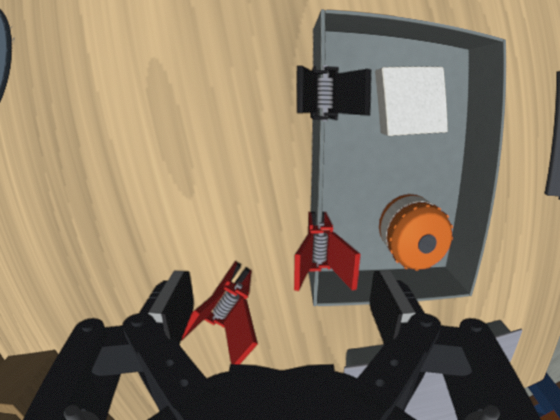

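```bash
python3 - <<'E'
from m import *
ax=np.array([.981,-.192]);ay=np.array([.192,.981])
for n,b in (('wrist',(0,0,560,420)),('top',(375,220,405,250)),('scene',(208,138,232,170))):
    Q=rep(n,(0,120,60),(8,255,255),b,.03)
    Q=Q[np.linalg.norm(Q[:,:2]-[.475,-.349],axis=1)<.06]
    l=np.c_[Q[:,:2]@ax,Q[:,:2]@ay,Q[:,2]]
    pr(n,l)
    for z0,z1 in((.08,.1),(.1,.12),(.12,.135),(.135,.16)):
        k=(l[:,2]>z0)&(l[:,2]<z1)
        if k.sum()>5: pr('  %.3f'%z0,l[k])
P=np.load('wrist.npz')['P'].reshape(-1,3)
c=np.c_[P[:,:2]@ax,P[:,:2]@ay,P[:,2]]
k=(c[:,2]>.076)&(c[:,2]<.084)&(abs(c[:,0]-.53)<.03)&(c[:,1]>-.45)&(c[:,1]<-.05)
pr('wall wrist',c[k])
w=P[k];print(cv2.fitLine(w[:,:2].astype(np.float32),cv2.DIST_HUBER,0,.01,.01).ravel())
print('tcp',np.array([.4483,-.2944])@ax,np.array([.4483,-.2944])@ay)
E
```

```text
wrist 2268 min [ 0.506 -0.27   0.076] med [ 0.54  -0.246  0.125] max [ 0.556 -0.227  0.147]
  0.080 187 min [ 0.521 -0.27   0.081] med [ 0.536 -0.232  0.095] max [ 0.541 -0.226  0.1  ]
  0.100 725 min [ 0.518 -0.27   0.1  ] med [ 0.539 -0.246  0.108] max [ 0.545 -0.228  0.12 ]
  0.120 487 min [ 0.513 -0.264  0.121] med [ 0.547 -0.246  0.128] max [ 0.55  -0.232  0.135]
  0.135 813 min [ 0.505 -0.265  0.136] med [ 0.55  -0.248  0.145] max [ 0.557 -0.233  0.147]
top 170 min [ 0.508 -0.27   0.087] med [ 0.544 -0.25   0.127] max [ 0.557 -0.23   0.152]
  0.080 15 min [ 0.523 -0.27   0.087] med [ 0.541 -0.25   0.094] max [ 0.542 -0.228  0.1  ]
  0.100 51 min [ 0.524 -0.271  0.1  ] med [ 0.542 -0.25   0.107] max [ 0.546 -0.229  0.118]
  0.120 35 min [ 0.517 -0.267  0.12 ] med [ 0.548 -0.249  0.127] max [ 0.551 -0.235  0.134]
  0.135 67 min [ 0.508 -0.267  0.136] med [ 0.552 -0.25   0.146] max [ 0.558 -0.235  0.153]
scene 309 min [ 0.511 -0.267  0.064] med [ 0.536 -0.242  0.106] max [ 0.558 -0.226  0.148]
  0.080 72 min [ 0.523 -0.268  0.081] med [ 0.542 -0.239  0.091] max [ 0.545 -0.226  0.1  ]
  0.100 84 min [ 0.518 -0.266  0.101] med [ 0.523 -0.243  0.107] max [ 0.55  -0.227  0.12 ]
  0.120 55 min [ 0.512 -0.262  0.12 ] med [ 0.518 -0.243  0.128] max [ 0.554 -0.232  0.135]
  0.135 49 min [ 0.508 -0.261  0.135] med [ 0.515 -0.242  0.143] max [ 0.559 -0.232  0.15 ]
wall wrist 967 min [ 0.529 -0.328  0.077] med [ 0.532 -0.184  0.079] max [ 0.554 -0.054  0.082]
[ 0.19796993  0.9802081   0.48342824 -0.29974216]
tcp 0.49630709999999995 -0.20273279999999996
```

The wrist view shows the small clip at (325,255) on the wall and the black clip at (325,90). The larger decoy is at (228,300) on the bench. All three views agree on clip-frame coordinates of (0.532, -0.249), with the tail tips at z ≈ 0.147, so the pin is at about 0.097.

```bash
python3 -m crank '[{"dp":[-0.047,0.036,0],"delta_rot":[0,0,0],"fingers":1},{"dp":[-0.046,0.035,0],"delta_rot":[0,0,0],"fingers":1},{"dp":[0,0,0],"delta_rot":[0,0,0],"fingers":1},{"dp":[0,0,0.06],"delta_rot":[0,0,0],"fingers":1},{"dp":[0,0,0.05],"delta_rot":[0,0,0],"fingers":1},{"dp":[0,0,0.04],"delta_rot":[0,0,0],"fingers":1},{"dp":[0,0,0],"delta_rot":[0,0,0],"fingers":1},{"dp":[0,0,0],"delta_rot":[0,0,0],"fingers":1}]' 30
python3 w.py pics/w2.png
```

```text
t: 3.82
tcp_pos: [0.4742, -0.3463, 0.2278]
tool_rot: [0.77, 0.639, -0.0, -0.002]
force: [0.4, -0.1, 0.8]
finger_gap: 1.0
gripper_force: 0.0
t 3.8167 [ 0.4742 -0.3463  0.2278] [[0.185, 0.983, -0.002], [0.983, -0.185, 0.003], [0.002, -0.003, -1.0]] 0.9999775787989804 [-0.82  0.57  1.6   0.    0.97 -0.64]
{'fx': 325.19226210127806, 'fy': 325.19226210127806, 'cx': 281.3710106192547, 'cy': 210.8121775718353, 'origin': array([ 0.48911736, -0.26753915,  0.2985843 ]), 'attitude': array([-0.15922875,  0.01468539, -0.09208286,  0.98282821])}
```

View pics/w2.png

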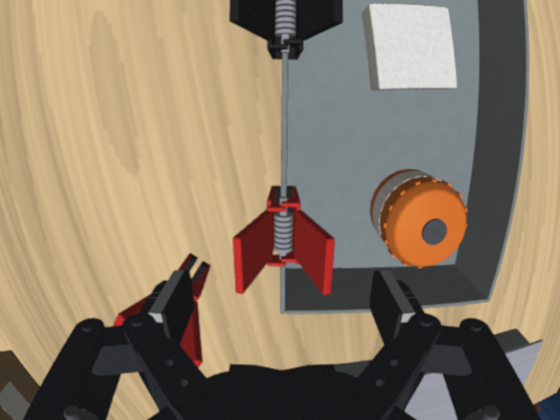

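The open fingers straddle the clip at (284,240), and the TCP is centred on it. I still need to go down 47 mm.

```bash
python3 -m crank '[{"dp":[0,0,0.04],"delta_rot":[0,0,0],"fingers":1},{"dp":[0,0,0.034],"delta_rot":[0,0,0],"fingers":1},{"dp":[0,0,0.02],"delta_rot":[0,0,0],"fingers":1},{"dp":[0,0,0],"delta_rot":[0,0,0],"fingers":1},{"dp":[0,0,0],"delta_rot":[0,0,0],"fingers":1}]' 30
python3 -m crank '[{"dp":[0,0,0],"delta_rot":[0,0,0],"fingers":-1},{"dp":[0,0,0],"delta_rot":[0,0,0],"fingers":-1},{"dp":[0,0,0],"delta_rot":[0,0,0],"fingers":-1},{"dp":[0,0,0],"delta_rot":[0,0,0],"fingers":-1},{"dp":[0,0,0],"delta_rot":[0,0,0],"fingers":-1},{"dp":[0,0,0],"delta_rot":[0,0,0],"fingers":-1},{"dp":[0,0,0],"delta_rot":[0,0,0],"fingers":-1},{"dp":[0,0,0],"delta_rot":[0,0,0],"fingers":-1},{"dp":[0,0,0],"delta_rot":[0,0,0],"fingers":-1},{"dp":[0,0,0],"delta_rot":[0,0,0],"fingers":-1},{"dp":[0,0,0],"delta_rot":[0,0,0],"fingers":-1},{"dp":[0,0,0],"delta_rot":[0,0,0],"fingers":-1}]' 30
python3 w.py pics/w3.png
```

```text
t: 4.28
tcp_pos: [0.4751, -0.3472, 0.1827]
tool_rot: [0.77, 0.638, 0.0, 0.0]
force: [-0.4, -1.3, -0.8]
finger_gap: 1.001
gripper_force: 0.0
t: 5.28
tcp_pos: [0.4747, -0.3469, 0.182]
tool_rot: [0.77, 0.638, -0.0, -0.0]
force: [-0.2, 0.1, 0.7]
finger_gap: 0.24
gripper_force: 36.0
t 5.2833 [ 0.4747 -0.3469  0.182 ] [[0.186, 0.983, -0.0], [0.983, -0.186, 0.0], [0.0, -0.0, -1.0]] 0.24047058189413648 [-0.82  0.64  1.63 -0.    0.87 -0.63]
{'fx': 325.19226210127806, 'fy': 325.19226210127806, 'cx': 281.3710106192547, 'cy': 210.8121775718353, 'origin': array([ 0.48905573, -0.26746028,  0.25137061]), 'attitude': array([-0.15923579,  0.01476802, -0.09262296,  0.98277508])}
```

View pics/w3.png

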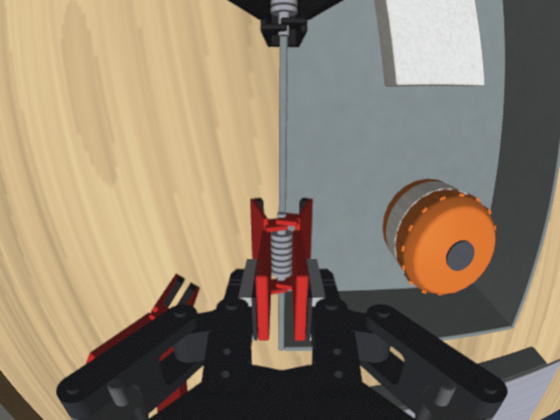

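The clip is open at its stop (opening about 20.4 mm, tails parallel at (263–302,310)) and gripped at 36 N. I'll lift it straight up.

```bash
python3 -m crank '[{"dp":[0,0,-0.01],"delta_rot":[0,0,0],"fingers":-1},{"dp":[0,0,-0.02],"delta_rot":[0,0,0],"fingers":-1},{"dp":[0,0,-0.03],"delta_rot":[0,0,0],"fingers":-1},{"dp":[0,0,-0.04],"delta_rot":[0,0,0],"fingers":-1},{"dp":[0,0,-0.05],"delta_rot":[0,0,0],"fingers":-1},{"dp":[0,0,-0.05],"delta_rot":[0,0,0],"fingers":-1},{"dp":[0,0,-0.05],"delta_rot":[0,0,0],"fingers":-1},{"dp":[0,0,-0.03],"delta_rot":[0,0,0],"fingers":-1},{"dp":[0,0,-0.02],"delta_rot":[0,0,0],"fingers":-1},{"dp":[0,0,0],"delta_rot":[0,0,0],"fingers":-1},{"dp":[0,0,0],"delta_rot":[0,0,0],"fingers":-1},{"dp":[0,0,0],"delta_rot":[0,0,0],"fingers":-1}]' 30
python3 w.py pics/w4.png; python3 - <<'E'
from m import *
s=manip.sense();T=rot(s['tool_rot']);p=np.array(s['tcp_pos'])
for n in('wrist','scene','top'):
    if n!='wrist':
        im,d,P=cloud(n);np.savez(n+'.npz',im=im,P=P)
        cv2.imwrite(f'pics/{n}4.png',im[:,:,::-1])
    Q=rep(n,(0,120,50),(8,255,255),(0,0,560,420),.1)
    l=(Q-p)@T
    l=l[(abs(l[:,0])<.04)&(abs(l[:,1])<.04)&(l[:,2]<.16)]
    pr(n,l)
    for z0 in np.arange(.05,.15,.01):
        k=(l[:,2]>z0)&(l[:,2]<z0+.01)
        if k.sum()>5: pr('  %.3f'%z0,l[k])
E
```

```text
t: 6.33
tcp_pos: [0.4742, -0.3464, 0.3307]
tool_rot: [0.77, 0.638, -0.0, -0.001]
force: [-0.4, -0.4, -0.7]
finger_gap: 0.239
gripper_force: 35.8
t 6.3333 [ 0.4742 -0.3464  0.3307] [[0.186, 0.983, -0.002], [0.983, -0.186, 0.002], [0.002, -0.002, -1.0]] 0.23907357841880197 [-0.82  0.45  1.5  -0.    1.2  -0.63]
{'fx': 325.19226210127806, 'fy': 325.19226210127806, 'cx': 281.3710106192547, 'cy': 210.8121775718353, 'origin': array([ 0.48865171, -0.26707476,  0.39997848]), 'attitude': array([-0.15819479,  0.01594366, -0.09246326,  0.98293985])}
wrist 4692 min [-0.019 -0.019  0.04 ] med [ 0.012 -0.001  0.063] max [0.023 0.017 0.124]
  0.050 348 min [-0.007 -0.011  0.05 ] med [ 0.017 -0.006  0.055] max [0.018 0.01  0.06 ]
  0.060 269 min [-0.009 -0.011  0.06 ] med [0.017 0.005 0.065] max [0.018 0.01  0.07 ]
  0.070 242 min [-0.002 -0.011  0.07 ] med [0.017 0.005 0.074] max [0.018 0.01  0.08 ]
  0.080 432 min [-0.021 -0.011  0.08 ] med [0.017 0.    0.088] max [0.023 0.009 0.09 ]
  0.090 586 min [-0.021 -0.012  0.09 ] med [ 0.019 -0.001  0.092] max [0.023 0.011 0.1  ]
  0.100 309 min [-0.004 -0
[... 436 characters left out ...]
.004 -0.011  0.061] med [ 0.012 -0.005  0.065] max [0.019 0.011 0.069]
  0.070 35 min [-0.005 -0.008  0.071] med [0.01  0.007 0.076] max [0.018 0.012 0.08 ]
  0.080 50 min [-0.007 -0.008  0.081] med [0.01  0.005 0.086] max [0.022 0.013 0.09 ]
  0.090 57 min [-0.017 -0.008  0.09 ] med [0.009 0.01  0.094] max [0.024 0.014 0.099]
  0.100 45 min [-0.018 -0.012  0.1  ] med [0.007 0.013 0.105] max [0.024 0.017 0.11 ]
  0.110 51 min [-0.017 -0.015  0.111] med [0.006 0.015 0.115] max [0.027 0.019 0.12 ]
  0.120 37 min [-0.016 -0.016  0.12 ] med [0.002 0.016 0.124] max [0.022 0.02  0.129]
top 0 min [nan nan nan] med [nan nan nan] max [nan nan nan]
  return np.nanmean(a, axis, out=out, keepdims=keepdims)
  return np.nanmean(a, axis, out=out, keepdims=keepdims)
```

View pics/w4.png

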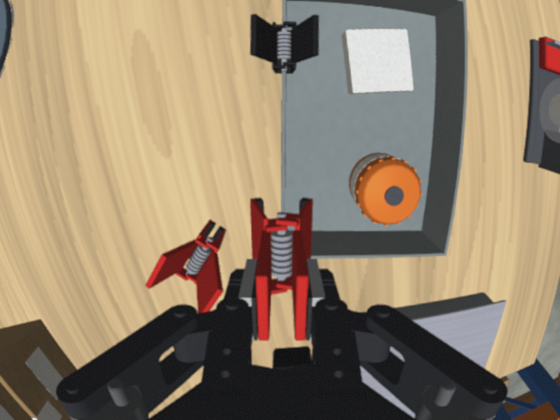

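The clip hangs square in the fingers at (282,250) and clear of the wall. The tails reach tool z 0.039 and the lips 0.128, so the pin is at about 0.0925. I'll carry it above the yellow card.

```bash
python3 -m crank '[{"dp":[0.02,0,0],"delta_rot":[0,0,0],"fingers":-1},{"dp":[0.04,0,0],"delta_rot":[0,0,0],"fingers":-1},{"dp":[0.06,0,0],"delta_rot":[0,0,0],"fingers":-1},{"dp":[0.07,0,0],"delta_rot":[0,0,0],"fingers":-1},{"dp":[0.07,0,0],"delta_rot":[0,0,0],"fingers":-1},{"dp":[0.07,0,0],"delta_rot":[0,0,0],"fingers":-1},{"dp":[0.07,0,0],"delta_rot":[0,0,0],"fingers":-1},{"dp":[0.07,0,0],"delta_rot":[0,0,0],"fingers":-1},{"dp":[0.07,0,0],"delta_rot":[0,0,0],"fingers":-1},{"dp":[0.07,0,0],"delta_rot":[0,0,0],"fingers":-1},{"dp":[0.07,0,0],"delta_rot":[0,0,0],"fingers":-1},{"dp":[0.07,0,0],"delta_rot":[0,0,0],"fingers":-1}]' 30
python3 -m crank '[{"dp":[0.07,-0.003,0],"delta_rot":[0,0,0],"fingers":-1},{"dp":[0.07,-0.003,0],"delta_rot":[0,0,0],"fingers":-1},{"dp":[0.07,-0.003,0],"delta_rot":[0,0,0],"fingers":-1},{"dp":[0.06,-0.003,0],"delta_rot":[0,0,0],"fingers":-1},{"dp":[0.04,-0.003,0],"delta_rot":[0,0,0],"fingers":-1},{"dp":[0.022,0,0],"delta_rot":[0,0,0],"fingers":-1},{"dp":[0,0,0],"delta_rot":[0,0,-0.012],"fingers":-1},{"dp":[0,0,0],"delta_rot":[0,0,-0.011],"fingers":-1},{"dp":[0,0,0],"delta_rot":[0,0,0],"fingers":-1},{"dp":[0,0,0],"delta_rot":[0,0,0],"fingers":-1},{"dp":[0,0,0],"delta_rot":[0,0,0],"fingers":-1}]' 30
python3 w.py pics/w5.png; cat > c.py <<'E'
from m import *
s=manip.sense();T=rot(s['tool_rot']);p=np.array(s['tcp_pos'])
Q=rep('wrist',(20,120,60),(32,255,255),(0,0,560,420),.08)
Q=Q[np.linalg.norm(Q[:,:2]-[.567,.187],axis=1)<.08]
pr('card w',Q);E=Q[Q[:,2]>.148];pr('card top w',E);pr(' tool frame',(E-p)@T)
print(cv2.fitLine(E[:,:2].astype(np.float32),cv2.DIST_HUBER,0,.01,.01).ravel())
l=(rep('wrist',(0,120,50),(8,255,255),(0,0,560,420),.1)-p)@T
l=l[(abs(l[:,0])<.04)&(abs(l[:,1])<.04)&(l[:,2]<.16)]
pr('clip',l);pr('lips',l[l[:,2]>.118]);pr('tails',l[l[:,2]<.06])
E
python3 c.py
```

```text
t: 7.48
tcp_pos: [0.5439, 0.0239, 0.3315]
tool_rot: [0.77, 0.638, -0.0, -0.001]
force: [0.8, -0.3, -1.1]
finger_gap: 0.236
gripper_force: 35.8
t: 8.4
tcp_pos: [0.5677, 0.1856, 0.3317]
tool_rot: [0.723, 0.691, -0.0, -0.0]
force: [0.2, -0.1, -1.2]
finger_gap: 0.24
gripper_force: 35.8
t 8.4 [0.5677 0.1856 0.3317] [[0.044, 0.999, -0.001], [0.999, -0.044, -0.0], [-0.0, -0.001, -1.0]] 0.24005367438988012 [ 0.13  0.46  1.47 -0.    1.21  0.17]
{'fx': 325.19226210127806, 'fy': 325.19226210127806, 'cx': 281.3710106192547, 'cy': 210.8121775718353, 'origin': array([0.57066405, 0.26639136, 0.40116748]), 'attitude': array([-0.15999003,  0.00358266, -0.02234641,  0.98685916])}
card w 198 min [0.565 0.185 0.119] med [0.567 0.21  0.154] max [0.568 0.234 0.156]
card top w 186 min [0.565 0.185 0.153] med [0.567 0.209 0.154] max [0.569 0.233 0.156]
 tool frame 186 min [-0.001 -0.003  0.176] med [ 0.024 -0.002  0.177] max [ 0.047 -0.001  0.179]
[0.03875949 0.99924856 0.5671866  0.21430922]
clip 4708 min [-0.019 -0.019  0.04 ] med [ 0.012 -0.001  0.064] max [0.023 0.017 0.124]
lips 318 min [-0.015 -0.02   0.118] med [ 0.007 -0.018  0.122] max [0.024 0.018 0.128]
tails 2245 min [-0.015 -0.011  0.039] med [ 0.007 -0.006  0.042] max [0.018 0.01  0.059]
```

View pics/w5.png

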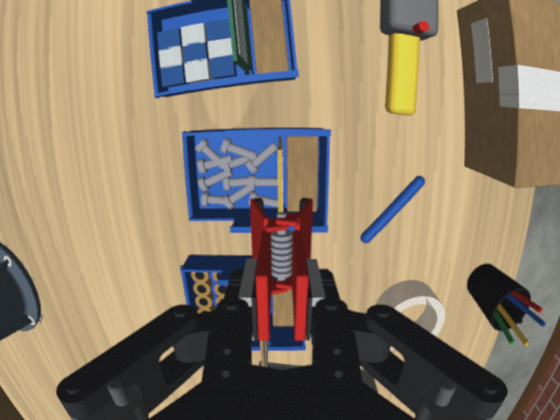

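The card edge runs from (281,140) down to (281,210), squarely between the jaws at (258–306). It's about 1.5 mm off centre, with the top measured at 0.155. I'll descend 67 mm with a 1 mm trim.

```bash
python3 -m crank '[{"dp":[0.003,-0.002,0],"delta_rot":[0,0,0],"fingers":-1},{"dp":[0,0,0.01],"delta_rot":[0,0,0],"fingers":-1},{"dp":[0,0,0.02],"delta_rot":[0,0,0],"fingers":-1},{"dp":[0,0,0.02],"delta_rot":[0,0,0],"fingers":-1},{"dp":[0,0,0.02],"delta_rot":[0,0,0],"fingers":-1},{"dp":[0,0,0.02],"delta_rot":[0,0,0],"fingers":-1},{"dp":[0,0,0.015],"delta_rot":[0,0,0],"fingers":-1},{"dp":[0,0,0.012],"delta_rot":[0,0,0],"fingers":-1},{"dp":[0,0,0.01],"delta_rot":[0,0,0],"fingers":-1},{"dp":[0,0,0.007],"delta_rot":[0,0,0],"fingers":-1},{"dp":[0,0,0],"delta_rot":[0,0,0],"fingers":-1},{"dp":[0,0,0],"delta_rot":[0,0,0],"fingers":-1}]' 30
python3 -m crank '[{"dp":[0,0,0],"delta_rot":[0,0,0],"fingers":-1},{"dp":[0,0,0],"delta_rot":[0,0,0],"fingers":-1},{"dp":[0,0,0],"delta_rot":[0,0,0],"fingers":-1},{"dp":[0,0,0],"delta_rot":[0,0,0],"fingers":-1}]' 30
python3 w.py pics/w6.png; python3 c.py; python3 - <<'E'
from m import *
im,d,P=cloud('scene');np.savez('scene.npz',im=im,P=P)
c=im[190:310,300:460];cv2.imwrite('pics/s6.png',cv2.resize(c,None,fx=4,fy=4,interpolation=2)[:,:,::-1])
k=rep('scene',(0,120,50),(8,255,255),(340,170,420,300),.1);pr('clip scene',k);pr('card scene',rep('scene',(20,120,60),(32,255,255),(340,170,420,300),.1))
E
```

```text
t: 9.45
tcp_pos: [0.5671, 0.1876, 0.265]
tool_rot: [0.722, 0.692, 0.0, 0.0]
force: [-0.3, -0.5, -1.0]
finger_gap: 0.238
gripper_force: 35.8
t: 9.78
tcp_pos: [0.5671, 0.1876, 0.2653]
tool_rot: [0.722, 0.692, 0.0, 0.0]
force: [0.6, 0.3, -0.4]
finger_gap: 0.24
gripper_force: 35.8
t 9.7833 [0.5671 0.1876 0.2653] [[0.042, 0.999, 0.001], [0.999, -0.042, 0.0], [0.0, 0.001, -1.0]] 0.24007870915908117 [ 0.13  0.54  1.54 -0.    1.06  0.17]
{'fx': 325.19226210127806, 'fy': 325.19226210127806, 'cx': 281.3710106192547, 'cy': 210.8121775718353, 'origin': array([0.56967427, 0.2683972 , 0.3346134 ]), 'attitude': array([-0.15988715,  0.0029463 , -0.02147547,  0.98689727])}
card w 285 min [0.563 0.145 0.109] med [0.567 0.22  0.154] max [0.569 0.233 0.156]
card top w 252 min [0.563 0.145 0.153] med [0.567 0.218 0.154] max [0.569 0.233 0.156]
 tool frame 252 min [-0.043 -0.003  0.11 ] med [ 0.031 -0.001  0.111] max [0.045 0.    0.112]
[0.03711082 0.99931115 0.5665692  0.20669997]
clip 4700 min [-0.019 -0.019  0.04 ] med [ 0.012 -0.001  0.065] max [0.023 0.017 0.124]
lips 336 min [-0.014 -0.021  0.118] med [ 0.007 -0.018  0.122] max [0.024 0.018 0.128]
tails 2216 min [-0.015 -0.011  0.039] med [ 0.007 -0.006  0.042] max [0.018 0.01  0.059]
clip scene 569 min [0.557 0.167 0.138] med [0.579 0.195 0.17 ] max [0.588 0.209 0.227]
card scene 316 min [0.565 0.145 0.1  ] med [0.568 0.209 0.119] max [0.572 0.232 0.156]
```

View pics/s6.png

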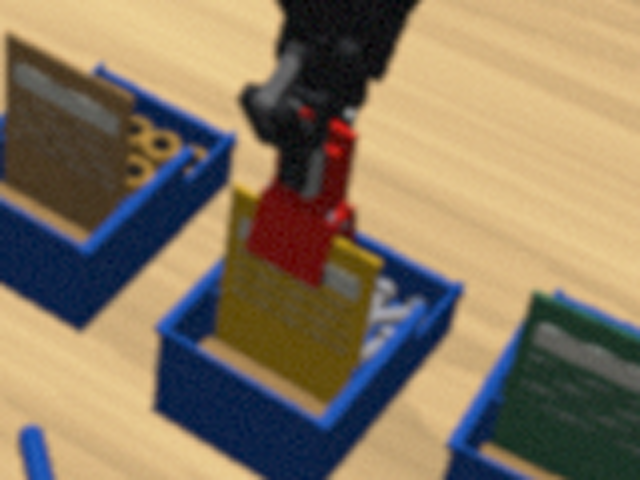

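View pics/w6.png

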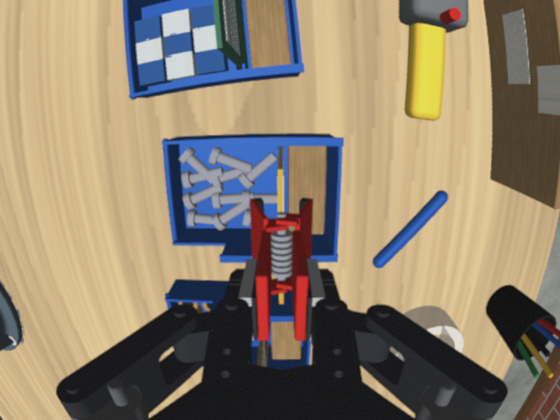

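The scene crop shows the clip astride the middle of the card, centred at about (300,230), with its edge inside the mouth. The wrist view shows the card edge at column 281, midway between the jaws at 258 and 306. The lips are 17 mm below the edge and the pin 18 mm above it, with no contact force, so I'll hand it in.

```bash
python3 -c "
from station import manip
print(manip.sign_off())"
```

```text
the job is handed in; nothing more can be done
None
```

The job is handed in, with no verdict returned: the red clip is held open at its stop astride the middle of the yellow card's top edge, square to it, the edge about 17 mm inside the mouth, and no contact force showing on the wrist.

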